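# Stack a lamp foot in the leaning assembly jig

## Task

Put the foot of a glass lamp together in the leaning plywood jig: lay the wooden block flat on the pocket's floor, then the open aluminium frame on it, then the steel cap on top with its round disc facing out, each lying squarely inside the pocket, flat on the one below and let go before the next is fetched. Leave the scrap of wood and the other things on the bench where they are.

Things in the scene. Friction and masses are not known exactly. Their poses are not given: they have to be found in the camera images.
- pocket: Pocket of the jig, leaning 30 degrees so that it opens upwards and sideways, away from the robot and to its left. Origin: centre of its flat floor, 62 mm above the table; x runs up the slope along its length, y along its width, z out of the mouth. Inside 102 mm (x) by 70 mm (y). Walls 52 mm high above the floor, topped by thin flared metal lips up to 61 mm.
- jig: The fixed plywood jig that carries the pocket. Origin on the table, 62 mm below the pocket's. The pocket's 12 mm walls are whole at both x ends; on its y sides they stand only at the corners (20 mm from each end), leaving the middle 62 mm of each side open down to the floor for the fingers. Over all 126 x 94 mm; high end up to 150 mm above the table.
- block: The body of the lamp foot: a solid wooden block 96 mm (x) by 64 mm (y), 28 mm high, 0.1 kg. Starts flat on the table. Origin: centre of its underside, z up.
- spacer: The spacer: an open rectangular aluminium frame 96 mm (x) by 64 mm (y), 16 mm high, with a 60 x 32 mm window. Starts flat on the table. Origin: centre of its underside (in the window), z up.
- cap: The cap: a dark steel plate 96 mm (x) by 64 mm (y), 14 mm thick, with a round disc 50 mm across and 18 mm high centred on top of it (32 mm in all), about 0.25 kg. Starts flat on the table, disc up. Origin: centre of its underside, z up.
- offcut: A scrap of the same wood, 75 x 45 x 40 mm, not part of the job. Origin: centre of its underside.
- tape: A roll of paper tape lying flat, 90 mm across, 22 mm high. Origin: centre of its underside.
- hammer: A hammer with a black handle lying on the table beyond the jig, about 250 mm long. Origin on its length, at the underside.
- flux: A closed amber glass jar, 64 mm across, 85 mm tall. Origin: centre of its underside.
- tin: A closed tin can with a paper label, 74 mm across, 100 mm tall. Origin: centre of its underside.
- brush: A flat brush lying on the table towards the right. Origin on its length, at the underside.
- reel: A solder reel standing flat, 60 mm across, 38 mm high, black flanges. Origin: centre of its underside.
Mind the look-alikes: they are no part of the job. What is shaped like the cap but yellow is not meant. What is shaped like the spacer but black is not meant.

How it is judged:
On the way, in this order (a step that is already met when the one before it is completed fails the run):
1. the wooden block lies squarely on the pocket's floor, let go (x of block in the frame of pocket between -0.006 and 0.006 m and y of block in the frame of pocket between -0.006 and 0.006 m and z of block in the frame of pocket between -0.004 and 0.004 m and angle between the z axis of block and the z axis of pocket, either way round below 0.08 rad and angle between the x axis of block and the x axis of pocket, either way round below 0.1 rad and contact force between block and the fingers below 0.2 N and linear speed of block below 0.03 m/s), for 0.2 s.
2. the aluminium frame lies squarely on the block, let go (x of spacer in the frame of pocket between -0.006 and 0.006 m and y of spacer in the frame of pocket between -0.006 and 0.006 m and z of spacer in the frame of pocket between 0.024 and 0.032 m and angle between the z axis of spacer and the z axis of pocket, either way round below 0.08 rad and angle between the x axis of spacer and the x axis of pocket, either way round below 0.1 rad and contact force between spacer and the fingers below 0.2 N and linear speed of spacer below 0.03 m/s), for 0.2 s.
3. the cap lies squarely on the frame, disc outwards, let go (x of cap in the frame of pocket between -0.006 and 0.006 m and y of cap in the frame of pocket between -0.006 and 0.006 m and z of cap in the frame of pocket between 0.04 and 0.048 m and angle between the z axis of cap and the z axis of pocket, either way round below 0.08 rad and angle between the x axis of cap and the x axis of pocket, either way round below 0.1 rad and contact force between cap and the fingers below 0.2 N and linear speed of cap below 0.03 m/s), for 0.2 s.
At the end, for the whole second after the job is handed in: Block, frame and cap lie at rest in the pocket in that order, undersides within 4 mm of 0, 28 and 44 mm above its floor, centres within 6 mm of its axis in x and in y, square to it within 0.1 rad (either way round), parallel to its floor within 0.08 rad (x of block in the frame of pocket between -0.006 and 0.006 m and y of block in the frame of pocket between -0.006 and 0.006 m and z of block in the frame of pocket between -0.004 and 0.004 m and angle between the z axis of each of block, spacer, cap and the z axis of pocket, either way round below 0.08 rad and angle between the x axis of each of block, spacer, cap and the x axis of pocket, either way round below 0.1 rad and linear speed of each of block, spacer, cap below 0.02 m/s and x of spacer in the frame of pocket between -0.006 and 0.006 m and y of spacer in the frame of pocket between -0.006 and 0.006 m and z of spacer in the frame of pocket between 0.024 and 0.032 m and x of cap in the frame of pocket between -0.006 and 0.006 m and y of cap in the frame of pocket between -0.006 and 0.006 m and z of cap in the frame of pocket between 0.04 and 0.048 m); the robot touches nothing.
It fails at once if the scrap of wood or another bystander on the bench is pushed more than 30 mm from its place (distance of any of offcut, tape, hammer, flux, tin, brush, reel from where it was at the start of the episode above 0.03 m).
It also fails if it takes over 72 s, if anything falls off the work surface, if the arm or the gripper's body presses on something with over 40 N, if the wrist force passes 120 N, or if a joint passes its speed limit or range.

## Robot

A 7-joint arm with a two-finger parallel gripper is mounted at the origin on the work surface. World frame = base frame: x ahead of the robot, y to its left, z up, the work surface at z = 0. Lengths are in m, angles in rad, forces in N, time in s.
With the tool pointing down it reaches from about 0.35 to 0.9 m from the base axis. Payload 8.1 kg.
Tool frame: the origin (TCP) lies midway between the tips of the shut fingers; the grasp point (between the pads) lies 19 mm behind it; z points along the fingers, y is the line along which they close (so a half turn about z gives the same grasp; the last joint's range is limited). The gripper opens to 92 mm and grips with 3 to 60 N. Pads are 19 mm wide; open, the fingers measure 130 mm over their backs; the gripper's body (75 mm by 190 mm) begins 47 mm behind the grasp point.
Start: joints at [1.103, 0.434, 0.025, 1.573, -0.012, 1.134, -0.075], TCP at [0.223, -0.584, 0.227] pointing down, gripper open.
Joint ranges: [-2.62, 2.62], [-0.44, 2.09], [-1.27, 1.32], [0.08, 2.57], [-1.32, 4.46], [0.12, 2], [-2.74, 2.74]. Speed limits (rad/s): [2.22, 2.22, 3.01, 3.01, 3.14, 3.14, 3.14].

## Interface

Orientations are given as a rotation vector (axis times angle).
In Python, from cell import arm gives the robot as it stands.
- The arm moves only by the tool send_rows, never from a script. Its argument "increments" is a list of rows, each a list of 3 entries, a list of its own where there are three numbers: the finger opening in cm, from 0 to 9.18, then the shift along the tool's x, y, z in cm, then the turn, a rotation vector about the tool's x, y, z in rad. A call has 1 to 5 rows; each row shifts and turns the commanded pose from where the row before left it, along the tool's axes as they then stand; what a row does not reach is not made up. A row lasts 1/10 s, in which the tool goes at most 50 mm and 8.59 degrees, less where a joint would pass 70% of its speed; a pose out of reach is approached as far as the arm can. A call is refused whole if a number of a shift passes 5 or a number of a turn 0.15, either way. A call with a gripper value outside its range is refused whole. The fingers move at their own pace and stop on an object; "force" is the grip in N (left out, the last holds). Time passes only in rows, so rows that do not move let the fingers close. It gives the time, the measured TCP pose, the force, the opening and the grip force at its end, in the units of the state.
- arm.observe(): the state, without advancing time (a new reading comes with each control period).
- arm.get_image(name): name is "side" or "top" or "wrist"; returns the picture (384x512x3 uint8, red, green, blue); there is no depth.
- arm.camera_params(name): a dict with "camera_matrix" (3x3 intrinsics, pixels), "k1" (the pictures are not rectified: a ray, as slopes to the right and down, at radius r is drawn at 1 + k1 r^2 times it, then the intrinsics apply), "R" (3x3) and "t" (3): a world point X has camera coordinates R X + t. Camera axes: x right, y down, z forward; pixel columns grow to the right and rows downward; lengths in m; the calibration is good to about 2 mm. A picture is of the moment at which its call begins: read the wrist's pose just before it. camera_params takes no time and is no camera call; for the wrist camera it gives the pose at the moment of the call.
- arm.sign_off(): hands the job in; it is judged then, once.
The state is a dict: "clock": time; "joints": joint angles; "dq": joint speeds; "joint_efforts": joint torques, N m; "position": TCP position; "ee_rot": TCP orientation; "force": force on the tool from outside, world axes, zero at the start; "ft_torque": the same for the moment, N m; "width": opening from 0.0 (shut) to 1.0 (fully open); "gripper_force": force on a finger pad.
Only numpy, scipy, OpenCV 4.12 (cv2) and the standard library are available. Lean on these libraries where they do the work, as an engineer would, in place of code of your own. Each camera call takes 0.05 s, during which the arm holds its last target. There are 200 camera calls.

## Working session

There is one attempt and no reset: what is moved stays moved. The work goes in short steps, Python scripts to look and compute and a tool call to move; the robot and the scene stay as the last step left them, time stands still between calls to the robot, and variables do not carry over. Pictures are saved under pics/ and viewed, at most 10 in all, crops included, and the job is handed in when it is done.

Besides the shell and the picture viewer there is one more tool, called after "Call:" as name(argument=value, ...) on one line, values as JSON. send_rows: Moves the arm, as the interface text tells. Its arguments: {"type":"object","properties":{"increments":{"type":"array"},"force":{"type":"number"}},"required":["increments"]}

```bash
ls; mkdir -p pics
python3 - <<'E'
from cell import arm
import cv2,numpy as np
s=arm.observe();print(s)
for n in("side","top","wrist"):
    im=arm.get_image(n);cv2.imwrite(f"pics/{n}0.png",im[...,::-1]);p=arm.camera_params(n);print(n,p)
E
```

```text
pics
{'clock': 0.0, 'joints': array([ 1.10341807,  0.43524763,  0.0249939 ,  1.57409688, -0.0116194 ,
        1.13397997, -0.07508062]), 'dq': array([-0.00083457, -0.00069027, -0.00023845, -0.00194624, -0.00105789,
       -0.00111246, -0.00023407]), 'joint_efforts': array([ 1.96564863e-03, -6.67851591e+01,  9.85987298e-01, -3.14454424e+01,
       -6.05346495e-02,  4.29122290e-02,  1.21552316e-04]), 'position': array([ 0.22272431, -0.58342561,  0.22592997]), 'ee_rot': array([-3.08800117e+00, -5.69423441e-01,  6.59747715e-04]), 'force': array([-0.6575829 ,  0.02999269, -0.08422578]), 'ft_torque': array([0.01286442, 0.02958452, 0.03090619]), 'gripper_force': 0.0, 'width': 1.0002864470175028}
side {'camera_matrix': array([[392.8951464 ,   0.        , 249.6270736 ],
       [  0.        , 392.8951464 , 192.18383101],
       [  0.        ,   0.        ,   1.        ]]), 'k1': -0.042654811184076345, 'R': array([[-0.88098473, -0.47251919,  0.02432136],
       [-0.2833242 ,  0.48567714, -0.82694928],
       [ 0.37893707, -0.73542052, -0.56175026]]), 't': array([0.45384402, 0.19520416, 1.10232648])}
top {'camera_matrix': array([[386.58092722,   0.        , 259.85545684],
       [  0.        , 386.58092722, 186.8197308 ],
       [  0.        ,   0.        ,   1.        ]]), 'k1': -0.10072563781733043, 'R': array([[ 0.01779183, -0.99981549, -0.00724078],
       [-0.97624685, -0.01580752, -0.21608383],
       [ 0.2159295 ,  0.01091332, -0.97634797]]), 't': array([0.01234327, 0.53327135, 1.23817895])}
wrist {'camera_matrix': array([[306.71182519,   0.        , 255.25353043],
       [  0.        , 306.71182519, 194.24076537],
       [  0.        ,   0.        ,   1.        ]]), 'k1': -0.009038416442194835, 'R': array([[ 0.35648356, -0.93430061, -0.00135431],
       [-0.89867689, -0.34328702,  0.27300893],
       [-0.25553733, -0.09610611, -0.96201055]]), 't': array([-0.62525495, -0.03488544,  0.39085868])}
```

Run:
```python
import cv2
for n in("side","top"):
    cv2.imwrite(f"pics/{n}0b.png",cv2.resize(cv2.imread(f"pics/{n}0.png"),(800,600),interpolation=cv2.INTER_CUBIC))
```

```text
(no output)
```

View pics/top0b.png

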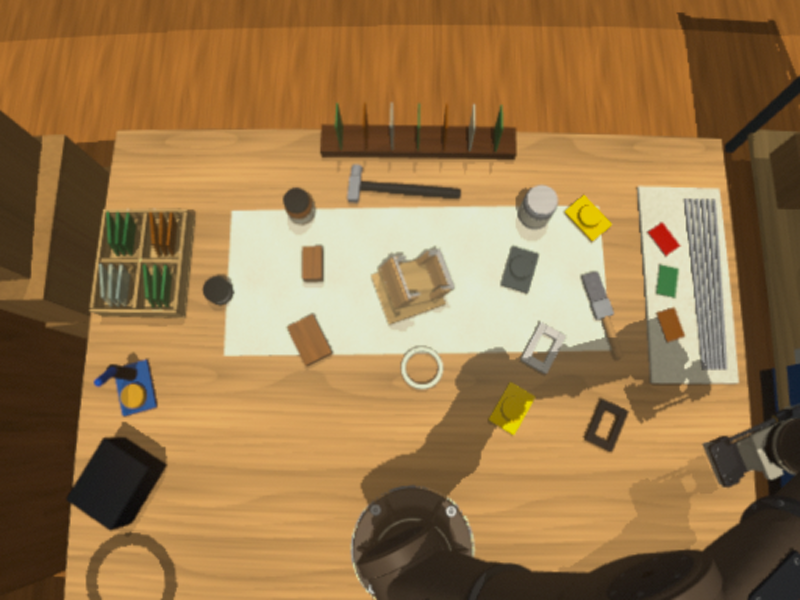

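View pics/side0b.png

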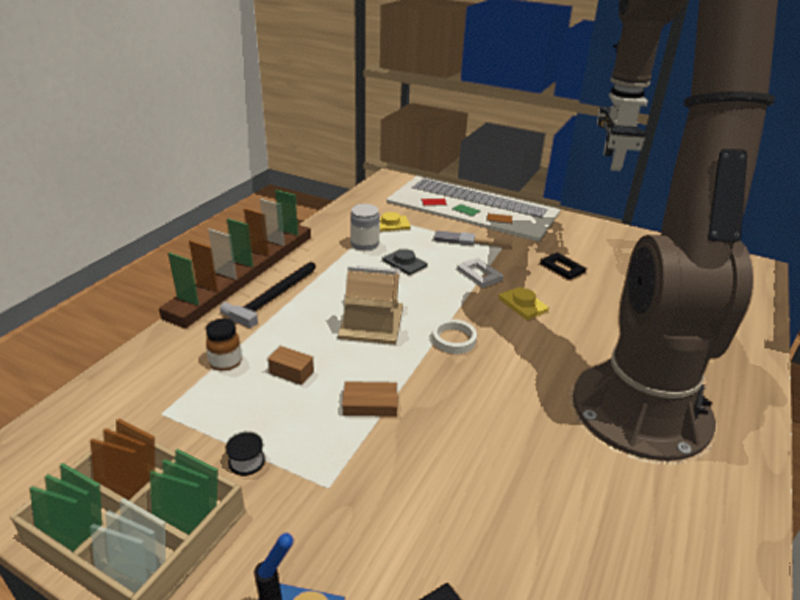

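The top view (800-wide) shows two wooden pieces: (310,338), larger, and (313,263), smaller, which should be the offcut. The frame is silver at (543,347), with a black look-alike at (605,424). The cap is dark at (520,269), with yellow look-alikes at (588,217) and (513,408). The jig is at (415,283). Next I'll rectify the picture and check sizes.

```bash
cat > h.py <<'E'
import cv2,numpy as np
from cell import arm
def project(X,p):
    r,_=cv2.Rodrigues(p["R"]);return cv2.projectPoints(np.float64(X).reshape(-1,1,3),r,p["t"],p["camera_matrix"],np.array([p["k1"],0,0,0.]))[0].reshape(-1,2)
def bev(im,p,z,x0,x1,y0,y1,s=0.001):
    "bird view: rows go from x1 down to x0, cols from y1 to y0"
    xs=np.arange(x1,x0,-s);ys=np.arange(y1,y0,-s);Y,X=np.meshgrid(ys,xs)
    uv=project(np.stack([X,Y,0*X+z],-1),p).reshape(*X.shape,2).astype(np.float32)
    return cv2.remap(im,uv[...,0],uv[...,1],cv2.INTER_CUBIC)
def pix2w(uv,p,z):
    n=cv2.undistortPoints(np.float64(uv).reshape(-1,1,2),p["camera_matrix"],np.array([p["k1"],0,0,0.])).reshape(-1,2)
    d=np.c_[n,np.ones(len(n))]@p["R"];c=-p["R"].T@p["t"];return c+d*((z-c[2])/d[:,2])[:,None]
E
python3 - <<'E'
from h import *
im=cv2.imread("pics/top0.png");p=arm.camera_params("top")
c=lambda x,y:pix2w([[x/1.5625,y/1.5625]],p,.02)[0].round(3)
for n,u in dict(block=(310,338),off=(313,263),spacer=(543,347),cap=(520,269),jig=(415,283),tin=(538,205),tape=(421,368)).items():print(n,c(*u))
T=[]
for n,u,z in (("block",(310,338),.028),("off",(313,263),.04),("spacer",(543,347),.016),("cap",(520,269),.014)):
    q=c(*u);b=bev(im,p,z,q[0]-.075,q[0]+.075,q[1]-.075,q[1]+.075,.0005);T.append(b)
q=c(415,283);b=bev(im,p,.1,q[0]-.1,q[0]+.1,q[1]-.1,q[1]+.1,.2/600)
T=[cv2.resize(t,(300,300)) for t in T]
cv2.imwrite("pics/a.png",np.vstack([np.hstack(T[:2]),np.hstack(T[2:])]));cv2.imwrite("pics/jig.png",b)
E
```

```text
block [0.435 0.23  0.02 ]
off [0.605 0.232 0.02 ]
spacer [ 0.423 -0.279  0.02 ]
cap [ 0.598 -0.232  0.02 ]
jig [0.562 0.002 0.02 ]
tin [ 0.751 -0.278  0.02 ]
tape [ 0.374 -0.013  0.02 ]
```

View pics/a.png

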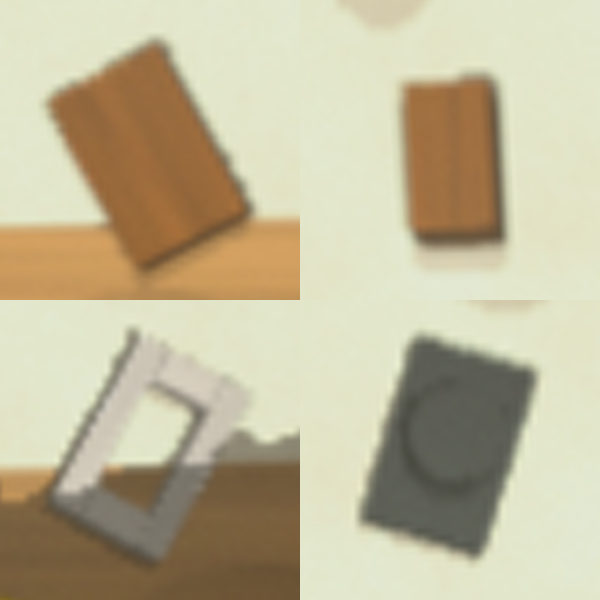

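View pics/jig.png

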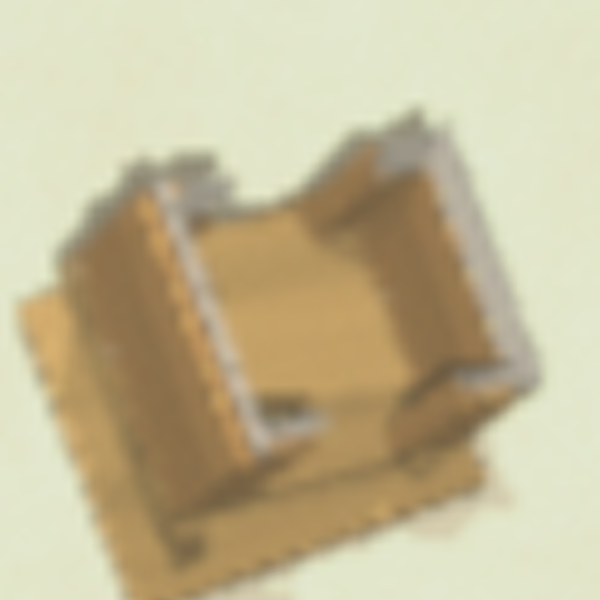

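```bash
cat >> h.py <<'E'
def pocketR(yaw):
    c,s=np.cos(yaw),np.sin(yaw);k,h=np.cos(np.pi/6),.5
    return np.array([[c,-s,0],[s,c,0],[0,0,1]])@np.array([[k,0,-h],[0,1,0],[h,0,k]])
def edges():
    E=[]
    for sx in(-1,1):
        for z,a,b in((52,51,35),(61,54,38)):
            E.append([(sx*31,-b*1,z),(sx*a,-b,z),(sx*a,b,z),(sx*31,b,z)])
        E.append([(sx*31,-35,0),(sx*51,-35,0),(sx*51,35,0),(sx*31,35,0)])
        E.append([(sx*63,-47,0),(sx*63,-47,52),(sx*63,47,52),(sx*63,47,0),(sx*63,-47,0)])
    return [np.array(e)/1000 for e in E]
def overlay(im,p,pose,f=4):
    o=cv2.resize(im,None,fx=f,fy=f,interpolation=cv2.INTER_CUBIC)
    R=pocketR(pose[2]);t=np.array([pose[0],pose[1],.062])
    for i,e in enumerate(edges()):
        uv=(project(e@R.T+t,p)+.5)*f-.5
        cv2.polylines(o,[np.int32(uv.round())],False,[(0,0,255),(255,0,0),(0,255,0),(255,0,255)][i%4],1)
    return o
E
python3 - <<'E'
from h import *
from scipy.optimize import least_squares
im=cv2.imread("pics/top0.png");p=arm.camera_params("top")
q=pix2w([[415/1.5625,283/1.5625]],p,.02)[0].round(3)
J=np.array([(155,185),(260,445),(440,125),(530,380)])
W=np.c_[q[0]+.1-J[:,1]/3000,q[1]+.1-J[:,0]/3000,0*J[:,0]+.1];uv=project(W,p)
M=np.array([(57,-43,57),(57,43,57),(-57,-43,57),(-57,43,57)])/1000
best=[]
for sw in(1,-1):
    m=M*[1,sw,1]
    f=lambda a:(project(m@pocketR(a[2]).T+[a[0],a[1],.062],p)-uv).ravel()
    r=least_squares(f,[.56,0,1.9]);best.append(r);print(r.x,r.fun.round(1))
r=min(best,key=lambda r:r.cost)
a=overlay(im,p,r.x);c=project([[r.x[0],r.x[1],.08]],p)[0]*4
b=overlay(cv2.imread("pics/side0.png"),arm.camera_params("side"),r.x);d=project([[r.x[0],r.x[1],.08]],arm.camera_params("side"))[0]*4
cut=lambda i,c:i[int(c[1])-200:int(c[1])+200,int(c[0])-200:int(c[0])+200]
cv2.imwrite("pics/ov.png",np.hstack([cut(a,c),cut(b,d)]))
E
```

```text
[0.55452316 0.0123231  1.93463301] [ 0.6  0.5 -0.5 -0.5 -0.1  0.9 -0.  -0.8]
[0.55987742 0.01371302 1.7767021 ] [  7.   23.3  -8.3 -28.5   7.7  26.9  -6.6 -23. ]
```

View pics/ov.png

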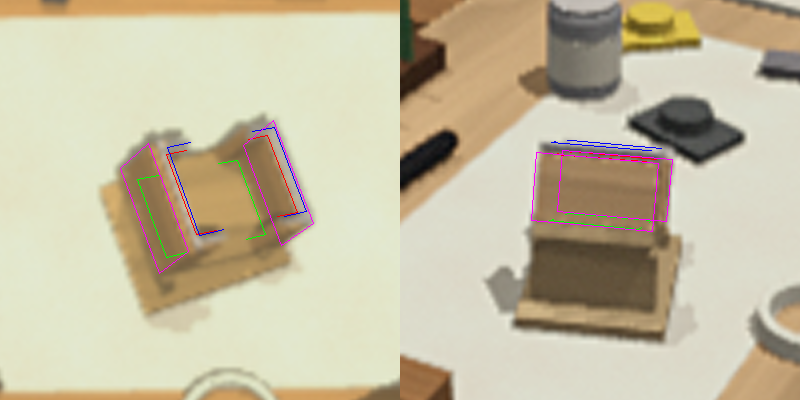

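```bash
cat >> h.py <<'E'
from scipy.spatial.transform import Rotation as Ro
def down(deg): return Ro.from_euler("z",deg,degrees=True).as_matrix()@np.diag([1,-1,-1])
def pose():
    s=arm.observe();return s["position"],Ro.from_rotvec(s["ee_rot"]).as_matrix()
def plan(wps,step=4.5,start=None):
    "waypoints (pos or None, R or None): pure shifts and turns of identical rows, shift before turn"
    p,R=start or pose()
    for q,Q in wps:
        if q is not None:
            d=R.T@(np.array(q)-p)*100;n=max(1,int(np.ceil(np.linalg.norm(d)/step)));print(n,"x shift",(d/n).round(2).tolist());p=np.array(q)
        if Q is not None:
            w=Ro.from_matrix(R.T@Q).as_rotvec();n=max(1,int(np.ceil(np.linalg.norm(w)/.145)));print(n,"x turn",(w/n).round(3).tolist());R=Q
E
python3 - <<'E'
from h import *
plan([([.40,.20,.22],down(28.3))])
p,R=pose();w=arm.camera_params("wrist");print("cam in tool",R.T@(-w["R"].T@w["t"]-p),"cam axes in tool",(R.T@w["R"].T).round(2))
E
```

```text
18 x shift [2.47, -3.72, 0.04]
1 x turn [-0.001, 0.0, -0.129]
cam in tool [ 0.07298595  0.00099573 -0.15856452] cam axes in tool [[-0.   -0.96 -0.27]
 [ 1.   -0.   -0.  ]
 [ 0.   -0.27  0.96]]
```

Call:
send_rows(increments=[[9.18,[2.47,-3.72,0.04],[0,0,0]],[9.18,[2.47,-3.72,0.04],[0,0,0]],[9.18,[2.47,-3.72,0.04],[0,0,0]],[9.18,[2.47,-3.72,0.04],[0,0,0]],[9.18,[2.47,-3.72,0.04],[0,0,0]]])

```text
clock: 0.65
position: [0.272, -0.3642, 0.2245]
ee_rot: [-3.089, -0.57, 0.0]
force: [1.4, 0.8, 0.3]
width: 1.002
gripper_force: 0.0
```

Call:
send_rows(increments=[[9.18,[2.47,-3.72,0.04],[0,0,0]],[9.18,[2.47,-3.72,0.04],[0,0,0]],[9.18,[2.47,-3.72,0.04],[0,0,0]],[9.18,[2.47,-3.72,0.04],[0,0,0]],[9.18,[2.47,-3.72,0.04],[0,0,0]]])

```text
clock: 1.15
position: [0.3209, -0.1465, 0.2228]
ee_rot: [3.089, 0.569, 0.0]
force: [1.8, -0.1, 0.2]
width: 1.0
gripper_force: 0.0
```

Call:
send_rows(increments=[[9.18,[2.47,-3.72,0.04],[0,0,0]],[9.18,[2.47,-3.72,0.04],[0,0,0]],[9.18,[2.47,-3.72,0.04],[0,0,0]],[9.18,[2.47,-3.72,0.04],[0,0,0]],[9.18,[2.47,-3.72,0.04],[0,0,0]]])

```text
clock: 1.65
position: [0.37, 0.0712, 0.2209]
ee_rot: [3.089, 0.569, 0.001]
force: [1.9, -0.2, -0.2]
width: 1.003
gripper_force: 0.0
```

Call:
send_rows(increments=[[9.18,[2.47,-3.72,0.04],[0,0,0]],[9.18,[2.47,-3.72,0.04],[0,0,0]],[9.18,[2.47,-3.72,0.04],[0,0,0]],[9.18,[0,0,0],[0,0,-0.129]],[9.18,[0,0,0],[0,0,0]]])

```text
clock: 2.15
position: [0.399, 0.2015, 0.2191]
ee_rot: [-3.044, -0.776, 0.002]
force: [-0.5, -0.2, -0.6]
width: 0.999
gripper_force: 0.0
```

```bash
cat >> h.py <<'E'
def wrist(name):
    p=arm.camera_params("wrist");im=arm.get_image("wrist")[...,::-1].copy();cv2.imwrite(f"pics/{name}.png",im);return im,p
E
python3 - <<'E'
from h import *
im,p=wrist("w1");z=.028
c=np.array([.432,.2295]);b=bev(im,p,z,c[0]-.08,c[0]+.08,c[1]-.08,c[1]+.08,.0005)
h=cv2.cvtColor(b,cv2.COLOR_BGR2HSV);m=((b[...,2]<200)&(b[...,2]>90)&(h[...,1]>110)).astype(np.uint8)
m=cv2.morphologyEx(m,cv2.MORPH_OPEN,np.ones((9,9)))
k=max(cv2.findContours(m,0,1)[0],key=cv2.contourArea);r=cv2.minAreaRect(k);print(r,"xy",c[0]+.08-r[0][1]*.0005,c[1]+.08-r[0][0]*.0005,np.array(r[1])/2)
print(cv2.contourArea(k)/4)
cv2.polylines(b,[np.int32(cv2.boxPoints(r))],True,(255,0,0),1)
cv2.imwrite("pics/w1b.png",np.hstack([im[:320,:],cv2.resize(b,(320,320))])[:,:800] if 0 else np.hstack([cv2.resize(im,(427,320)),b]))
E
```

```text
((159.5, 210.0), (220.0, 319.0), 90.0) xy 0.40700000000000003 0.22975 [110.  159.5]
11382.375Traceback (most recent call last):
  File "<stdin>", line 9, in <module>
    return _nx.concatenate(arrs, 1, dtype=dtype, casting=casting)
           ~~~~~~~~~~~~~~~^^^^^^^^^^^^^^^^^^^^^^^^^^^^^^^^^^^^^^^
ValueError: all the input array dimensions except for the concatenation axis must match exactly, but along dimension 0, the array at index 0 has size 320 and the array at index 1 has size 321
```

Run:
```python
from h import *
im=cv2.imread("pics/w1.png");p=arm.camera_params("wrist");z=.028
c=np.array([.432,.2295]);b=bev(im,p,z,c[0]-.08,c[0]+.08,c[1]-.08,c[1]+.08,.0005)
print(b[160,160],b[290,20],b[20,300])
d=np.abs(b.astype(int)-b[155:165,155:165].mean((0,1))).max(2);m=(d<45).astype(np.uint8)
m=cv2.morphologyEx(m,cv2.MORPH_OPEN,np.ones((7,7)))
k=max(cv2.findContours(m,0,1)[0],key=cv2.contourArea);r=cv2.minAreaRect(k);print(r,"xy",c[0]+.08-r[0][1]*.0005,c[1]+.08-r[0][0]*.0005,np.array(r[1])/2)
cv2.polylines(b,[np.int32(cv2.boxPoints(r))],True,(255,0,0),1)
cv2.imwrite("pics/w1b.png",np.hstack([cv2.resize(im,(427,b.shape[0])),b]))
```

```text
[ 44  83 134] [ 85 128 174] [101 112 121]
((159.49996948242188, 209.99998474121094), (318.99993896484375, 219.99996948242188), 0.0) xy 0.40700000762939453 0.22975001525878908 [159.49996948 109.99998474]
```

View pics/w1b.png

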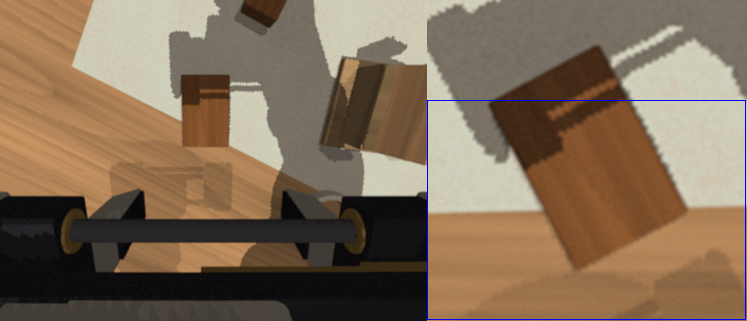

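Wrist view: block top-face corners in the bird view put its centre at (0.433, 0.229), yaw ≈27.5°, size 95x62. This agrees with the top view, so I'll grasp it.

Run:
```python
from h import *
plan([([.433,.229,.06],None),([.433,.229,.004],None)])
```

```text
4 x shift [1.09, -0.24, 3.98]
2 x shift [0.0, 0.0, 2.8]
```

Call:
send_rows(increments=[[9.18,[1.09,-0.24,3.98],[0,0,0]],[9.18,[1.09,-0.24,3.98],[0,0,0]],[9.18,[1.09,-0.24,3.98],[0,0,0]],[9.18,[1.09,-0.24,3.98],[0,0,0]],[9.18,[0,0,1.9],[0,0,0]]])

```text
clock: 2.7
position: [0.4332, 0.2275, 0.0385]
ee_rot: [3.047, 0.759, -0.004]
force: [0.1, 0.3, 1.4]
width: 1.0
gripper_force: 0.0
```

Call:
send_rows(increments=[[9.18,[0,0,1.9],[0,0,0]],[9.18,[0,0,1.8],[0,0,0]],[9.18,[0,0,0],[0,0,0]],[5.5,[0,0,0],[0,0,0]],[5.5,[0,0,0],[0,0,0]]], force=20)

```text
clock: 3.2
position: [0.434, 0.2291, 0.0053]
ee_rot: [3.047, 0.765, 0.002]
force: [0.8, 0.7, 0.8]
width: 0.87
gripper_force: 0.0
```

Call:
send_rows(increments=[[5.5,[0,0,0],[0,0,0]],[5.5,[0,0,0],[0,0,0]],[5.5,[0,0,0],[0,0,0]],[5.5,[0,0,0],[0,0,0]]])

```text
clock: 3.6
position: [0.4338, 0.2297, 0.0051]
ee_rot: [-3.046, -0.767, -0.002]
force: [-1.8, -0.6, 8.1]
width: 0.693
gripper_force: 20.0
```

Run:
```python
from h import *
plan([([.434,.23,.27],None),([.60,-.11,.27],down(110.8))])
```

```text
6 x shift [0.01, -0.0, -4.42]
9 x shift [-0.16, 4.2, 0.0]
10 x turn [0.0, -0.0, -0.144]
```

Call:
send_rows(increments=[[5.5,[0,0,-3],[0,0,0]],[5.5,[0,0,-4.7],[0,0,0]],[5.5,[0,0,-4.7],[0,0,0]],[5.5,[0,0,-4.7],[0,0,0]],[5.5,[0,0,-4.7],[0,0,0]]])

```text
clock: 4.1
position: [0.4326, 0.229, 0.2243]
ee_rot: [3.046, 0.768, -0.001]
force: [1.9, -0.4, -2.2]
width: 0.695
gripper_force: 20.0
```

Call:
send_rows(increments=[[5.5,[0,0,-4.7],[0,0,0]],[5.5,[-0.16,4.2,0],[0,0,-0.075]],[5.5,[0.15,4.2,0],[0,0,-0.075]],[5.5,[0.47,4.2,0],[0,0,-0.075]],[5.5,[0.78,4.13,0],[0,0,-0.075]]])

```text
clock: 4.6
position: [0.538, 0.098, 0.2696]
ee_rot: [2.895, 1.217, -0.001]
force: [-0.1, 0.8, -0.9]
width: 0.696
gripper_force: 20.0
```

Call:
send_rows(increments=[[5.5,[1.09,4.06,0],[0,0,-0.075]],[5.5,[1.39,3.97,0],[0,0,-0.075]],[5.5,[1.68,3.85,0],[0,0,-0.075]],[5.5,[1.96,3.71,0],[0,0,-0.075]],[5.5,[2.24,3.55,0],[0,0,-0.075]]])

```text
clock: 5.1
position: [0.7398, 0.0539, 0.2688]
ee_rot: [2.62, 1.733, -0.002]
force: [2.3, -0.5, -1.7]
width: 0.695
gripper_force: 20.0
```

Call:
send_rows(increments=[[5.5,[0,0,0],[0,0,-0.145]],[5.5,[0,0,0],[0,0,-0.145]],[5.5,[0,0,0],[0,0,-0.145]],[5.5,[0,0,0],[0,0,-0.145]],[5.5,[0,0,0],[0,0,-0.145]]])

```text
clock: 5.6
position: [0.738, 0.0562, 0.2688]
ee_rot: [-1.827, -2.555, 0.001]
force: [-0.5, 0.5, -0.6]
width: 0.699
gripper_force: 20.0
```

Run:
```python
from h import *
im,p=wrist("w2");print(pose()[0]);pr=[.5545,.0123,1.9346]
o=overlay(im,p,pr,1.5);b=overlay(im,p,pr,4);c=project([[.555,.012,.1]],p)[0]*4;print(c/4)
cv2.imwrite("pics/w2b.png",o)
```

```text
[0.73800972 0.05593361 0.26871146]
[ 82.21352555 160.75975755]
```

View pics/w2b.png

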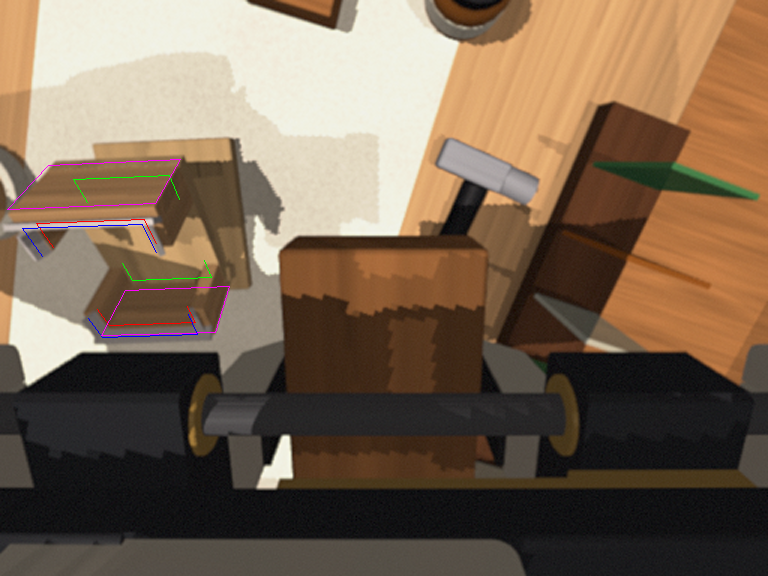

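Run:
```python
from h import *
p0,R=pose();w=arm.camera_params("wrist")
for d in(-.003,0,.003):
    X=np.array([(.048+d,-.032,-.023),(.048+d,.032,-.023),(.048+d,-.032,.005),(.048+d,.032,.005)])
    print(d,(project(X@R.T+p0,w)*1.5).round(0).tolist())
plan([([.60,-.11,.27],down(110.8))])
```

```text
-0.003 [[278.0, 257.0], [492.0, 257.0], [295.0, 241.0], [474.0, 241.0]]
0 [[278.0, 247.0], [492.0, 247.0], [295.0, 233.0], [474.0, 233.0]]
0.003 [[277.0, 237.0], [493.0, 237.0], [294.0, 224.0], [475.0, 224.0]]
5 x shift [-2.22, -3.7, -0.02]
1 x turn [-0.001, 0.0, -0.026]
```

Call:
send_rows(increments=[[5.5,[-2.22,-3.7,0],[0,0,-0.013]],[5.5,[-2.22,-3.7,0],[0,0,-0.013]],[5.5,[-2.22,-3.7,0],[0,0,0]],[5.5,[-2.22,-3.7,0],[0,0,0]],[5.5,[-2.22,-3.7,0],[0,0,0]]])

```text
clock: 6.15
position: [0.5995, -0.1115, 0.269]
ee_rot: [-1.807, -2.57, 0.001]
force: [1.2, -1.4, -1.0]
width: 0.694
gripper_force: 20.0
```

Call:
send_rows(increments=[[5.5,[0,0,0],[0,0,0]],[5.5,[0,0,0],[0,0,0]]])

```text
clock: 6.35
position: [0.6005, -0.1116, 0.2694]
ee_rot: [1.809, 2.568, -0.001]
force: [-0.3, 0.5, -1.1]
width: 0.696
gripper_force: 20.0
```

Run:
```python
from h import *
im,p=wrist("w3");print(pose()[0]);pr=[.5545,.0123,1.9346]
c=project([[.555,.012,.1]],p)[0];print(c)
b=overlay(im,p,pr,5);x,y=(c*5).astype(int);x0,y0=max(0,x-400),max(0,y-300);print(x0,y0)
cv2.imwrite("pics/w3b.png",b[y0:y0+600,x0:x0+800])
```

```text
[ 0.60108153 -0.10993368  0.26950655]
[254.62973464  44.38992358]
873 0
```

View pics/w3b.png

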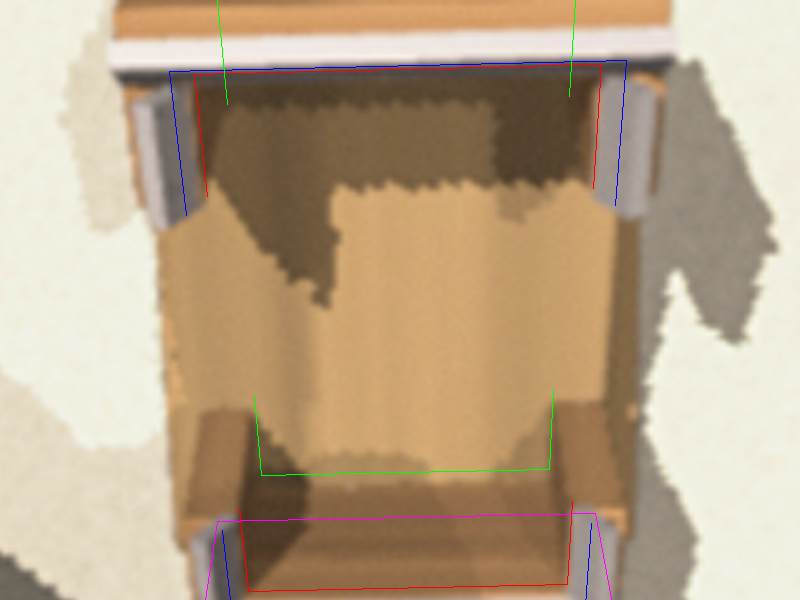

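```bash
cat >> h.py <<'E'
P=np.array([.555,.011,.062]);RP=pocketR(1.9346);RT=RP@np.diag([1,-1,-1])
def pk(x,y,z): return P+RP@np.array([x,y,z])
def inpk():
    p,R=pose();return (RP.T@(p-P)*1000).round(1),Ro.from_matrix(RT.T@R).as_rotvec().round(3)
E
python3 - <<'E'
from h import *
print(pk(.001,0,.12))
plan([(None,RT),(pk(.001,0,.10),None),(pk(.001,0,.008),None)])
E
```

```text
[ 0.57604173 -0.04426366  0.16642305]
4 x turn [0.001, 0.131, -0.004]
4 x shift [0.23, -0.0, 3.61]
3 x shift [-0.0, -0.0, 3.07]
```

Call:
send_rows(increments=[[5.5,[0,0,0],[0,0.131,0]],[5.5,[0,0,0],[0,0.131,0]],[5.5,[0,0,0],[0,0.131,0]],[5.5,[0,0,0],[0,0.131,0]],[5.5,[0.23,0,3.6],[0,0,0]]])

```text
clock: 6.9
position: [0.5983, -0.0965, 0.238]
ee_rot: [-1.55, -2.187, -0.42]
force: [1.6, -0.9, -4.2]
width: 0.696
gripper_force: 20.0
```

Call:
send_rows(increments=[[5.5,[0.23,0,3.6],[0,0,0]],[5.5,[0.23,0,3.6],[0,0,0]],[5.5,[0.23,0,3.6],[0,0,0]],[5.5,[0,0,0],[0,0,0]],[5.5,[0,0,0],[0,0,0]]])

```text
clock: 7.4
position: [0.5741, -0.0334, 0.1492]
ee_rot: [-1.536, -2.198, -0.412]
force: [-0.3, -1.3, 0.0]
width: 0.697
gripper_force: 20.0
```

Run:
```python
from h import *
print(inpk(),arm.observe()["joints"].round(2));plan([(pk(.001,0,.008),RT)],2)
```

```text
(array([ 1.8, -2.1, 99.7]), array([-0.006,  0.001,  0.012])) [ 0.79  0.84 -0.98  1.53  0.18  1.24  0.23]
5 x shift [-0.02, -0.05, 1.83]
1 x turn [0.006, -0.001, -0.012]
```

Call:
send_rows(increments=[[5.5,[-0.05,-0.2,1.5],[0.005,0,-0.012]],[5.5,[-0.05,0,2],[0,0,0]],[5.5,[0,0,1],[0,0,0]],[5.5,[0,0,1],[0,0,0]],[5.5,[0,0,1],[0,0,0]]])

```text
clock: 7.9
position: [0.5613, -0.0057, 0.0923]
ee_rot: [-1.524, -2.207, -0.411]
force: [0.4, 0.8, -1.5]
width: 0.696
gripper_force: 20.0
```

Run:
```python
from h import *
print(inpk(),RP.T@arm.observe()["force"])
```

```text
(array([-0.3,  0.1, 35.1]), array([-0.003, -0.   ,  0.001])) [-0.26428884 -0.65219458 -1.582132  ]
```

Call:
send_rows(increments=[[5.5,[0.1,0,1],[0,0,0]],[5.5,[0,0,0.8],[0,0,0]],[5.5,[0,0,0.6],[0,0,0]],[5.5,[0,0,0.3],[0,0,0]],[5.5,[0,0,0],[0,0,0]]])

```text
clock: 8.4
position: [0.5556, 0.0077, 0.0694]
ee_rot: [-1.523, -2.207, -0.41]
force: [-0.1, -0.5, -1.9]
width: 0.697
gripper_force: 20.0
```

Run:
```python
from h import *
print(inpk(),RP.T@arm.observe()["force"])
```

```text
(array([0.8, 0.6, 8. ]), array([-0.002,  0.001,  0.001])) [-1.33462492  0.29238088 -1.42907138]
```

Call:
send_rows(increments=[[5.5,[0,0,0.15],[0,0,0]],[5.5,[0,0,0.15],[0,0,0]],[5.5,[0,0,0],[0,0,0]]])

```text
clock: 8.7
position: [0.5553, 0.0089, 0.067]
ee_rot: [-1.524, -2.207, -0.411]
force: [0.5, -0.3, -2.1]
width: 0.698
gripper_force: 20.0
```

Run:
```python
from h import *
print(inpk(),RP.T@arm.observe()["force"])
```

```text
(array([0.7, 0.5, 5.3]), array([-0.003,  0.   ,  0.001])) [-1.44836573 -0.35366086 -1.61600632]
```

Call:
send_rows(increments=[[5.5,[0,0,0.1],[0,0,0]],[5.5,[0,0,0],[0,0,0]],[9.18,[0,0,0],[0,0,0]],[9.18,[0,0,0],[0,0,0]],[9.18,[0,0,0],[0,0,0]]])

```text
clock: 9.2
position: [0.5551, 0.0096, 0.0662]
ee_rot: [-1.524, -2.207, -0.411]
force: [0.1, -0.8, 0.3]
width: 0.907
gripper_force: 0.0
```

Call:
send_rows(increments=[[9.18,[0,0,0],[0,0,0]],[9.18,[0,0,0],[0,0,0]],[9.18,[0,0,0],[0,0,0]],[9.18,[0,0,-2],[0,0,0]],[9.18,[0,0,-4],[0,0,0]]])

```text
clock: 9.7
position: [0.5635, -0.0177, 0.1168]
ee_rot: [-1.519, -2.205, -0.407]
force: [1.1, -0.8, 0.4]
width: 0.998
gripper_force: 0.0
```

Call:
send_rows(increments=[[9.18,[0,0,-4.7],[0,0,0]],[9.18,[0,0,-4.7],[0,0,0]],[9.18,[0,0,-4.7],[0,0,0]],[9.18,[0,0,0],[0,0,0]],[9.18,[0,0,0],[0,0,0]]])

```text
clock: 10.2
position: [0.5909, -0.085, 0.2406]
ee_rot: [-1.525, -2.208, -0.412]
force: [-1.3, -0.4, 0.3]
width: 0.997
gripper_force: 0.0
```

Run:
```python
from h import *
print(inpk());im,p=wrist("w4")
X=np.array([(sx*.048,sy*.032,.028) for sx,sy in((-1,-1),(1,-1),(1,1),(-1,1))])
f=3;b=overlay(im,p,[P[0],P[1],1.9346],f)
for dx,c in((0,(0,255,255)),(-.003,(255,255,0))):
    uv=project((X+[dx,0,0])@RP.T+P,p);cv2.polylines(b,[np.int32(uv*f)],True,c,1)
c=project([pk(0,0,.028)],p)[0]*f;print(c/f)
x0,y0=max(0,int(c[0])-400),max(0,int(c[1])-300)
cv2.imwrite("pics/w4b.png",b[y0:y0+600,x0:x0+800])
plan([([.50,-.2,.27],down(152.5)),([.4255,-.280,.2],None)])
```

```text
(array([  0.6,   0.6, 205.9]), array([-0.004, -0.001,  0.001]))
[255.60191235 175.23889008]
4 x shift [-1.27, -3.13, -1.62]
7 x turn [0.027, -0.071, -0.102]
3 x shift [0.97, -3.51, 2.33]
```

View pics/w4b.png

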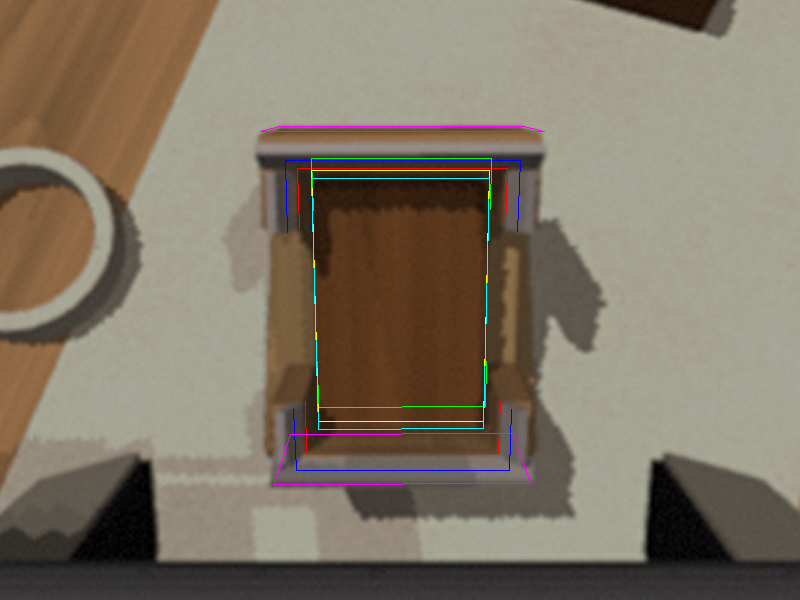

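The block lies in the pocket: its top face (320–485, 185–430) matches the model outline. Next is the silver frame.

Call:
send_rows(increments=[[9.18,[-1.27,-3.13,-1.62],[0,0,0]],[9.18,[-1.27,-3.13,-1.62],[0,0,0]],[9.18,[-1.27,-3.13,-1.62],[0,0,0]],[9.18,[-1.27,-3.13,-1.62],[0,0,0]],[9.18,[0,0,0],[0.027,-0.071,-0.102]]])

```text
clock: 10.75
position: [0.4971, -0.2077, 0.2674]
ee_rot: [-1.449, -2.333, -0.357]
force: [0.1, -1.1, -0.4]
width: 0.996
gripper_force: 0.0
```

Call:
send_rows(increments=[[9.18,[0,0,0],[0.027,-0.071,-0.102]],[9.18,[0,0,0],[0.027,-0.071,-0.102]],[9.18,[0,0,0],[0.027,-0.071,-0.102]],[9.18,[0,0,0],[0.027,-0.071,-0.102]],[9.18,[0,0,0],[0.027,-0.071,-0.102]]])

```text
clock: 11.25
position: [0.4997, -0.1992, 0.2692]
ee_rot: [-0.87, -2.952, -0.071]
force: [-0.4, -0.4, 0.1]
width: 1.0
gripper_force: 0.0
```

Call:
send_rows(increments=[[9.18,[0,0,0],[0.027,-0.071,-0.102]],[9.18,[0.97,-3.51,2.33],[0,0,0]],[9.18,[0.97,-3.51,2.33],[0,0,0]],[9.18,[0.97,-3.51,2.33],[0,0,0]],[9.18,[0,0,0],[0,0,0]]])

```text
clock: 11.75
position: [0.4196, -0.2832, 0.1952]
ee_rot: [-0.75, -3.041, -0.007]
force: [-0.1, -0.3, 0.1]
width: 1.001
gripper_force: 0.0
```

Run:
```python
from h import *
print(pose()[0])
im,p=wrist("w5");c=np.array([.4255,-.280]);b=bev(im,p,.016,c[0]-.08,c[0]+.08,c[1]-.08,c[1]+.08,.0005)
# rectangle fit: brightness gradient along model outline, search x,y,yaw
g=cv2.GaussianBlur(b,(5,5),1.5).astype(float)
def samp(X):return np.stack([cv2.remap(g[...,k].astype(np.float32),((c[1]+.08-X[:,1])/.0005).astype(np.float32),((c[0]+.08-X[:,0])/.0005).astype(np.float32),1,borderMode=cv2.BORDER_REPLICATE).ravel() for k in range(3)],-1)
def score(a):
    s=0;R=np.array([[np.cos(a[2]),-np.sin(a[2])],[np.sin(a[2]),np.cos(a[2])]]);u=np.linspace(-.9,.9,60)
    for hx,hy,w in((.048,.032,1),(.030,.016,1)):
        for ax in(0,1):
            for sg in(-1,1):
                h=[hx,hy];L=[np.zeros((60,2)) for _ in(0,1)]
                for q,d in enumerate((-.0015,.0015)):
                    L[q][:,ax]=sg*(h[ax]+d);L[q][:,1-ax]=u*h[1-ax]
                s+=w*np.minimum(np.abs(samp(L[0]@R.T+a[:2])-samp(L[1]@R.T+a[:2])).sum(1),120).mean()
    return s
best=max(((score((c[0]+dx,c[1]+dy,np.radians(t))),dx,dy,t) for dx in np.arange(-.008,.0081,.002) for dy in np.arange(-.008,.0081,.002) for t in np.arange(-34,-20,2)))
_,dx,dy,t=best
best=max(((score((c[0]+dx+i,c[1]+dy+j,np.radians(t+k))),(c[0]+dx+i).round(4),(c[1]+dy+j).round(4),t+k) for i in np.arange(-.002,.0021,.0005) for j in np.arange(-.002,.0021,.0005) for k in (-1,-.5,0,.5,1)))
print(best,score((c[0],c[1],np.radians(-27.5))))
_,x,y,t=best;cv2.imwrite("pics/w5b.png",b)
R=Ro.from_euler("z",t,degrees=True).as_matrix()[:2,:2]
for hx,hy in((.048,.032),(.03,.016)):
    q=np.array([(-hx,-hy),(hx,-hy),(hx,hy),(-hx,hy)])@R.T+[x,y]
    cv2.polylines(b,[np.int32(np.c_[(c[1]+.08-q[:,1])/.0005,(c[0]+.08-q[:,0])/.0005])],True,(0,0,255),1)
cv2.imwrite("pics/w5c.png",cv2.resize(b,None,fx=1.5,fy=1.5))
plan([([x,y,.06],down(t+180)),([x,y,.004],None)])
```

```text
[ 0.41963304 -0.28324489  0.19524557]
(np.float32(605.8021), np.float64(0.4255), np.float64(-0.281), np.int64(-28)) 522.3247
4 x shift [-0.09, 0.02, 3.43]
1 x turn [0.004, -0.007, 0.008]
2 x shift [0.0, 0.0, 2.8]
```

Call:
send_rows(increments=[[9.18,[-0.09,0.02,3.43],[0.004,-0.007,0.008]],[9.18,[-0.09,0.02,3.43],[0,0,0]],[9.18,[-0.09,0.02,3.43],[0,0,0]],[9.18,[-0.09,0.02,3.43],[0,0,0]],[9.18,[0,0,1.9],[0,0,0]]])

```text
clock: 12.3
position: [0.4299, -0.279, 0.0416]
ee_rot: [0.751, 3.047, 0.002]
force: [0.5, -0.5, -0.7]
width: 0.994
gripper_force: 0.0
```

Call:
send_rows(increments=[[9.18,[0,0,1.9],[0,0,0]],[9.18,[0,0,1.7],[0,0,0]],[9.18,[0,0,0],[0,0,0]],[9.18,[0,0,0],[0,0,0]]])

```text
clock: 12.7
position: [0.4311, -0.28, 0.0084]
ee_rot: [0.752, 3.044, 0.0]
force: [0.4, -0.5, 0.1]
width: 1.002
gripper_force: 0.0
```

Run:
```python
from h import *
print(pose()[0]);plan([([.4255,-.281,.003],down(152))])
```

```text
[ 0.43111572 -0.28003407  0.00836699]
1 x shift [0.45, -0.35, 0.53]
1 x turn [0.002, 0.005, 0.004]
```

Call:
send_rows(increments=[[9.18,[0.45,-0.35,0.5],[0,0,0]],[9.18,[0,0,0],[0,0,0]],[9.18,[0,0,0],[0,0,0]]])

```text
clock: 13.0
position: [0.4248, -0.2827, 0.0035]
ee_rot: [0.756, 3.043, -0.002]
force: [1.0, 0.3, 0.2]
width: 1.0
gripper_force: 0.0
```

Call:
send_rows(increments=[[5.8,[0,0,0],[0,0,0]],[5.8,[0,0,0],[0,0,0]],[5.8,[0,0,0],[0,0,0]],[5.8,[0,0,0],[0,0,0]],[5.8,[0,0,0],[0,0,0]]], force=20)

```text
clock: 13.5
position: [0.4251, -0.2824, 0.0032]
ee_rot: [0.755, 3.043, -0.001]
force: [-0.6, 0.7, 1.2]
width: 0.691
gripper_force: 20.0
```

Call:
send_rows(increments=[[5.8,[0,0,0],[0,0,0]],[5.8,[0,0,0],[0,0,0]]])

```text
clock: 13.7
position: [0.4251, -0.2824, 0.0032]
ee_rot: [0.755, 3.043, -0.001]
force: [0.6, 0.9, 2.6]
width: 0.693
gripper_force: 20.0
```

Run:
```python
from h import *
print(pose()[0]);plan([([.4255,-.281,.27],None),(pk(0.001,0,.2),down(110.8)),(None,RT)])
```

```text
[ 0.42510277 -0.28236761  0.00317441]
6 x shift [-0.02, 0.03, -4.45]
6 x shift [-0.87, 4.22, 0.58]
5 x turn [0.001, 0.001, 0.144]
4 x turn [0.0, 0.131, -0.0]
```

Call:
send_rows(increments=[[5.8,[0,0,-3.5],[0,0,0]],[5.8,[0,0,-4.6],[0,0,0]],[5.8,[0,0,-4.6],[0,0,0]],[5.8,[0,0,-4.6],[0,0,0]],[5.8,[0,0,-4.7],[0,0,0]]])

```text
clock: 14.2
position: [0.423, -0.2817, 0.2245]
ee_rot: [0.755, 3.045, -0.001]
force: [1.0, -0.6, -0.5]
width: 0.698
gripper_force: 20.0
```

Call:
send_rows(increments=[[5.8,[0,0,-4.7],[0,0,0]],[5.8,[-0.87,4.22,0.58],[0,0,0]],[5.8,[-0.87,4.22,0.58],[0,0,0]],[5.8,[-0.87,4.22,0.58],[0,0,0]],[5.8,[-0.87,4.22,0.58],[0,0,0]]])

```text
clock: 14.7
position: [0.5338, -0.1481, 0.2467]
ee_rot: [0.757, 3.043, -0.003]
force: [1.1, -0.2, -2.0]
width: 0.697
gripper_force: 20.0
```

Call:
send_rows(increments=[[5.8,[-0.87,4.22,0.58],[0,0,0]],[5.8,[-0.87,4.22,0.58],[0,0,0]],[5.8,[0,0,0],[0,0,0.144]],[5.8,[0,0,0],[0,0,0.144]],[5.8,[0,0,0],[0,0,0.144]]])

```text
clock: 15.2
position: [0.5879, -0.082, 0.235]
ee_rot: [1.397, 2.809, -0.0]
force: [1.5, -0.6, -0.5]
width: 0.691
gripper_force: 20.0
```

Call:
send_rows(increments=[[5.8,[0,0,0],[0,0,0.144]],[5.8,[0,0,0],[0,0,0.144]],[5.8,[0,0,0],[0,0.131,0]],[5.8,[0,0,0],[0,0.131,0]],[5.8,[0,0,0],[0,0.131,0]]])

```text
clock: 15.7
position: [0.5884, -0.0826, 0.2365]
ee_rot: [-1.588, -2.31, -0.323]
force: [-1.0, 0.4, -2.4]
width: 0.697
gripper_force: 20.0
```

Call:
send_rows(increments=[[5.8,[0,0,0],[0,0.131,0]],[5.8,[0,0,0],[0,0,0]],[5.8,[0,0,0],[0,0,0]],[5.8,[0,0,0],[0,0,0]]])

```text
clock: 16.1
position: [0.588, -0.0811, 0.2363]
ee_rot: [-1.521, -2.216, -0.409]
force: [0.3, 0.6, -1.0]
width: 0.696
gripper_force: 20.0
```

```bash
cat >> h.py <<'E'
def frontrow(im,p,ztop,half=.032):
    "profile of brightness along tool x across front edge of held part -> list (x offset mm, grey gradient)"
    p0,R=pose();xs=np.arange(.038,.058,.0005);g=cv2.cvtColor(im,cv2.COLOR_BGR2GRAY).astype(np.float32)
    pr=[]
    for x in xs:
        X=np.array([(x,y,ztop) for y in np.linspace(-half*.7,half*.7,25)])@R.T+p0
        u=project(X,p).astype(np.float32);pr.append(cv2.remap(g,u[:,0],u[:,1],1).mean())
    return [((x*1000).round(1),int(v)) for x,v in zip(xs,pr)]
E
python3 - <<'E'
from h import *
print(inpk());plan([(pk(.001,0,.10),RT),(pk(.001,0,.05),None)])
im,p=wrist("w6");print(frontrow(im,p,-.013))
E
```

```text
(array([  2.5,   2. , 199.9]), array([-0.003, -0.005, -0.005]))
3 x shift [-0.03, 0.06, 3.33]
1 x turn [0.003, 0.005, 0.005]
2 x shift [-0.0, -0.0, 2.5]
[(np.float64(38.0), 133), (np.float64(38.5), 134), (np.float64(39.0), 134), (np.float64(39.5), 133), (np.float64(40.0), 132), (np.float64(40.5), 131), (np.float64(41.0), 131), (np.float64(41.5), 133), (np.float64(42.0), 133), (np.float64(42.5), 134), (np.float64(43.0), 134), (np.float64(43.5), 133), (np.float64(44.0), 133), (np.float64(44.5), 133), (np.float64(45.0), 132), (np.float64(45.5), 132), (np.float64(46.0), 133), (np.float64(46.5), 130), (np.float64(47.0), 115), (np.float64(47.5), 99), (np.float64(48.0), 94), (np.float64(48.5), 93), (np.float64(49.0), 93), (np.float64(49.5), 88), (np.float64(50.0), 79), (np.float64(50.5), 74), (np.float64(51.0), 74), (np.float64(51.5), 74), (np.float64(52.0), 74), (np.float64(52.5), 74), (np.float64(53.0), 74), (np.float64(53.5), 74), (np.float64(54.0), 75), (np.float64(54.5), 73), (np.float64(55.0), 67), (np.float64(55.5), 62), (np.float64(56.0), 59), (np.float64(56.5), 60), (np.float64(57.0), 60), (np.float64(57.5), 60), (np.float64(58.0), 59)]
```

Call:
send_rows(increments=[[5.8,[-0.08,0.1,3.3],[0.003,0.005,0.005]],[5.8,[-0.08,0.1,3.3],[0,0,0]],[5.8,[0,0,3.3],[0,0,0]],[5.8,[0,0,1.5],[0,0,0]],[5.8,[0,0,0],[0,0,0]]])

```text
clock: 16.65
position: [0.5686, -0.0277, 0.1357]
ee_rot: [-1.519, -2.207, -0.405]
force: [-0.2, 0.1, -2.0]
width: 0.694
gripper_force: 20.0
```

Call:
send_rows(increments=[[5.8,[0,0,0],[0,0,0]],[5.8,[0,0,0],[0,0,0]]])

```text
clock: 16.85
position: [0.5715, -0.03, 0.1377]
ee_rot: [-1.525, -2.207, -0.409]
force: [0.7, -0.7, -1.2]
width: 0.694
gripper_force: 20.0
```

Run:
```python
from h import *
print(inpk())
```

```text
(array([-0.4, -0.8, 87.6]), array([-0.002, -0.001,  0.002]))
```

Call:
send_rows(increments=[[5.8,[0.12,-0.06,1.5],[0,0,0]],[5.8,[0,0,1.2],[0,0,0]],[5.8,[0,0,1.0],[0,0,0]],[5.8,[0,0,0.8],[0,0,0]],[5.8,[0,0,0.7],[0,0,0]]])

```text
clock: 17.35
position: [0.5602, -0.0044, 0.0913]
ee_rot: [-1.524, -2.205, -0.408]
force: [0.8, -0.0, -1.2]
width: 0.694
gripper_force: 20.0
```

Call:
send_rows(increments=[[5.8,[0,0,0.2],[0,0,0]],[5.8,[0,0,0],[0,0,0]],[5.8,[0,0,0],[0,0,0]]])

```text
clock: 17.65
position: [0.5602, -0.0038, 0.0903]
ee_rot: [-1.524, -2.205, -0.409]
force: [-0.2, 0.6, -0.9]
width: 0.696
gripper_force: 20.0
```

Run:
```python
from h import *
print(inpk(),RP.T@arm.observe()["force"])
```

```text
(array([ 0.5,  0.4, 32.4]), array([-0.001,  0.001,  0.002])) [ 0.0895143  -0.02203004 -1.04722684]
```

Call:
send_rows(increments=[[5.8,[0,0,0.13],[0,0,0]],[5.8,[0,0,0],[0,0,0]],[9.18,[0,0,0],[0,0,0]],[9.18,[0,0,0],[0,0,0]],[9.18,[0,0,0],[0,0,0]]])

```text
clock: 18.15
position: [0.5596, -0.003, 0.089]
ee_rot: [-1.524, -2.205, -0.408]
force: [0.8, -0.5, 0.2]
width: 0.906
gripper_force: 0.0
```

Call:
send_rows(increments=[[9.18,[0,0,0],[0,0,0]],[9.18,[0,0,0],[0,0,0]],[9.18,[0,0,0],[0,0,0]],[9.18,[0,0,-2],[0,0,0]],[9.18,[0,0,-4],[0,0,0]]])

```text
clock: 18.65
position: [0.5682, -0.0303, 0.1396]
ee_rot: [-1.519, -2.203, -0.405]
force: [0.7, -0.6, 0.6]
width: 1.0
gripper_force: 0.0
```

Call:
send_rows(increments=[[9.18,[0,0,-4.7],[0,0,0]],[9.18,[0,0,-4.7],[0,0,0]],[9.18,[0,0,-2],[0,0,0]],[9.18,[0,0,0],[0,0,0]],[9.18,[0,0,0],[0,0,0]]])

```text
clock: 19.15
position: [0.5905, -0.0844, 0.2392]
ee_rot: [-1.524, -2.205, -0.408]
force: [-0.0, -0.3, -0.9]
width: 0.995
gripper_force: 0.0
```

```bash
cat >> h.py <<'E'
def rectfit(im,p,boxes,z,c0,t0,T,o,span=.008,dt=6):
    """fit x,y,yaw(deg) of nested rectangles (half sizes) in plane z of frame (T,o) by edge contrast"""
    g=cv2.GaussianBlur(im,(3,3),.8).astype(np.float32);u=np.linspace(-.9,.9,60);A=[];B=[]
    for h in boxes:
        for ax in(0,1):
            for sg in(-1,1):
                for L,d in((A,-.0015),(B,.0015)):
                    q=np.zeros((60,2));q[:,ax]=sg*(h[ax]+d);q[:,1-ax]=u*h[1-ax];L.append(q)
    A=np.vstack(A);B=np.vstack(B);r,_=cv2.Rodrigues(p["R"])
    def s(a):
        c,k=np.cos(np.radians(a[2])),np.sin(np.radians(a[2]));R=np.array([[c,-k],[k,c]])
        v=[]
        for q in(A,B):
            X=np.c_[q@R.T+a[:2],np.full(len(q),z)]@T.T+o;w=project(X,p).astype(np.float32);v.append(cv2.remap(g,w[:,0],w[:,1],1)[:,0])
        return np.minimum(np.abs(v[0]-v[1]).sum(1),120).mean()
    a=(s((*c0,t0)),*c0,t0)
    for st,n,ds in((.002,int(span/.002),2),(.0005,4,.5)):
        _,x,y,t=a
        a=max((s((x+i*st,y+j*st,t+k*ds)),x+i*st,y+j*st,t+k*ds) for i in range(-n,n+1) for j in range(-n,n+1) for k in range(-3,4))
    return [float(round(v,4)) for v in a]
E
python3 - <<'E'
from h import *
print(inpk());im,p=wrist("w7")
print("spacer in pocket",rectfit(im,p,[(.048,.032),(.03,.016)],.044,(0,0),0,RP,P))
f=3;b=cv2.resize(im,None,fx=f,fy=f);c=project([pk(0,0,.044)],p)[0]*f;x0,y0=max(0,int(c[0])-300),max(0,int(c[1])-225)
cv2.imwrite("pics/w7b.png",b[y0:y0+450,x0:x0+600])
plan([([.585,-.13,.28],down(164)),([.62,-.225,.2],None)])
E
```

```text
(array([  0.4,   0.8, 204.3]), array([-0.   ,  0.001,  0.002]))
spacer in pocket [112.16829681396484, -0.003, 0.0005, 0.0]
2 x shift [-0.74, -1.05, -2.82]
8 x turn [0.03, -0.061, -0.113]
3 x shift [-1.99, -2.72, 2.67]
```

Call:
send_rows(increments=[[9.18,[-0.74,-1.05,-2.82],[0,0,0]],[9.18,[-0.74,-1.05,-2.82],[0,0,0]],[9.18,[0,0,0],[0.03,-0.061,-0.113]],[9.18,[0,0,0],[0.03,-0.061,-0.113]],[9.18,[0,0,0],[0.03,-0.061,-0.113]]])

```text
clock: 19.7
position: [0.5851, -0.1299, 0.2796]
ee_rot: [-1.175, -2.601, -0.272]
force: [-0.4, 0.1, 0.4]
width: 1.0
gripper_force: 0.0
```

Call:
send_rows(increments=[[9.18,[0,0,0],[0.03,-0.061,-0.113]],[9.18,[0,0,0],[0.03,-0.061,-0.113]],[9.18,[0,0,0],[0.03,-0.061,-0.113]],[9.18,[0,0,0],[0.03,-0.061,-0.113]],[9.18,[0,0,0],[0.03,-0.061,-0.113]]])

```text
clock: 20.2
position: [0.5849, -0.1293, 0.2796]
ee_rot: [0.433, 3.109, -0.001]
force: [-0.7, -0.4, -0.0]
width: 0.997
gripper_force: 0.0
```

Call:
send_rows(increments=[[9.18,[-1.5,-3,2.67],[0,0,0]],[9.18,[-1.5,-3,2.67],[0,0,0]],[9.18,[-1.5,-3,2.67],[0,0,0]],[9.18,[0,0,0],[0,0,0]],[9.18,[0,0,0],[0,0,0]]])

```text
clock: 20.7
position: [0.6024, -0.2293, 0.1985]
ee_rot: [-0.445, -3.108, -0.004]
force: [0.4, 0.4, -0.1]
width: 1.002
gripper_force: 0.0
```

Run:
```python
from h import *
print(pose()[0]);im,p=wrist("w8")
a=rectfit(im,p,[(.048,.032)],.014,(.600,-.2315),-16,np.eye(3),np.zeros(3));print(a)
plan([([a[1],a[2],.06],down(a[3]+180)),([a[1],a[2],.003],None)])
f=2;b=cv2.resize(im,None,fx=f,fy=f);q=np.array([(-.048,-.032),(.048,-.032),(.048,.032),(-.048,.032)])@Ro.from_euler("z",a[3],degrees=True).as_matrix()[:2,:2].T+a[1:3]
cv2.polylines(b,[np.int32(project(np.c_[q,[.014]*4],p)*f)],True,(0,0,255),1);cv2.imwrite("pics/w8b.png",b[:600,100:900])
```

```text
[ 0.60244484 -0.22926562  0.19851273]
[119.67240142822266, 0.602, -0.2345, -16.5]
4 x shift [-0.02, -0.17, 3.5]
1 x turn [0.003, 0.0, 0.006]
2 x shift [0.0, 0.0, 2.85]
```

View pics/w8b.png

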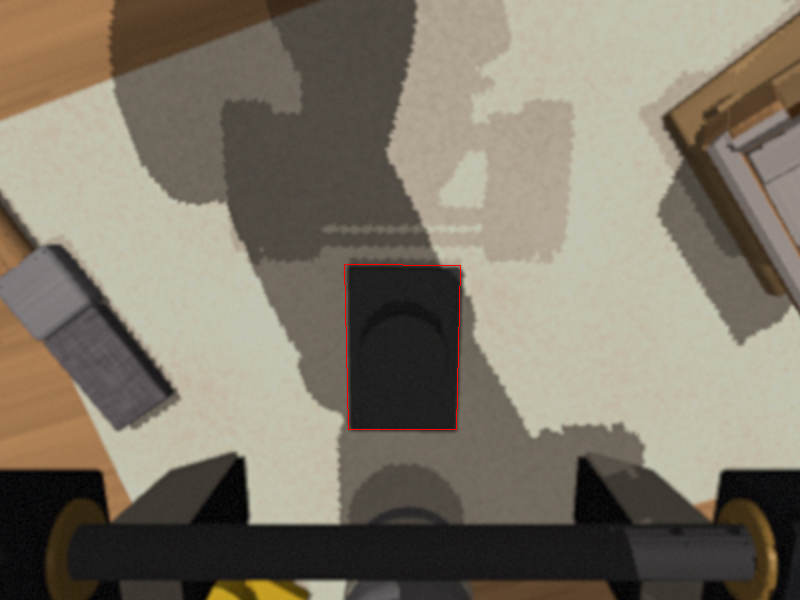

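The outline fits the dark steel cap exactly, corners (346,265)–(460,430), disc up. The tin stays about 4 cm clear of the gripper body. Grasping it now.

Call:
send_rows(increments=[[9.18,[-0.02,-0.17,3.5],[0.003,0,0.006]],[9.18,[-0.02,-0.17,3.5],[0,0,0]],[9.18,[-0.02,-0.17,3.5],[0,0,0]],[9.18,[-0.02,-0.17,3.5],[0,0,0]],[9.18,[0,0,2],[0,0,0]]])

```text
clock: 21.25
position: [0.6018, -0.2349, 0.0389]
ee_rot: [-0.451, -3.109, 0.002]
force: [-0.7, 0.6, 0.7]
width: 1.0
gripper_force: 0.0
```

Call:
send_rows(increments=[[9.18,[0,0,2],[0,0,0]],[9.18,[0,0,1.2],[0,0,0]],[9.18,[0,0,0],[0,0,0]],[9.18,[0,0,0],[0,0,0]]])

```text
clock: 21.65
position: [0.6035, -0.2362, 0.0098]
ee_rot: [0.453, 3.106, -0.003]
force: [0.8, -0.4, 0.7]
width: 0.996
gripper_force: 0.0
```

Run:
```python
from h import *
print(pose()[0]);plan([([.602,-.2345,.003],down(163.5))])
```

```text
[ 0.60351862 -0.23615464  0.00978808]
1 x shift [0.19, 0.12, 0.68]
1 x turn [-0.001, 0.003, -0.002]
```

Call:
send_rows(increments=[[9.18,[0.19,0.12,0.68],[0,0,0]],[9.18,[0,0,0],[0,0,0]],[9.18,[0,0,0],[0,0,0]]])

```text
clock: 21.95
position: [0.6013, -0.2348, 0.0023]
ee_rot: [0.454, 3.107, -0.003]
force: [0.1, -0.3, 0.6]
width: 0.999
gripper_force: 0.0
```

Call:
send_rows(increments=[[5.8,[0,0,0],[0,0,0]],[5.8,[0,0,0],[0,0,0]],[5.8,[0,0,0],[0,0,0]],[5.8,[0,0,0],[0,0,0]],[5.8,[0,0,0],[0,0,0]]], force=30)

```text
clock: 22.45
position: [0.6014, -0.2346, 0.0021]
ee_rot: [0.454, 3.107, -0.003]
force: [-0.3, -0.3, 0.5]
width: 0.69
gripper_force: 30.0
```

Call:
send_rows(increments=[[5.8,[0,0,0],[0,0,0]],[5.8,[0,0,0],[0,0,0]]])

```text
clock: 22.65
position: [0.6014, -0.2346, 0.0021]
ee_rot: [0.454, 3.107, -0.003]
force: [0.0, 0.4, 0.2]
width: 0.692
gripper_force: 30.0
```

Run:
```python
from h import *
q=pose()[0];print(q);plan([([*q[:2],.27],None),(pk(0.001,0,.2),down(110.8)),(None,RT)])
```

```text
[ 0.60138797 -0.23459899  0.00210312]
6 x shift [-0.01, -0.01, -4.46]
4 x shift [1.36, 3.59, 0.85]
7 x turn [-0.0, 0.0, 0.131]
4 x turn [0.0, 0.131, -0.0]
```

Call:
send_rows(increments=[[5.8,[0,0,-3.5],[0,0,0]],[5.8,[0,0,-4.6],[0,0,0]],[5.8,[0,0,-4.6],[0,0,0]],[5.8,[0,0,-4.7],[0,0,0]],[5.8,[0,0,-4.7],[0,0,0]]])

```text
clock: 23.15
position: [0.6003, -0.2344, 0.2244]
ee_rot: [0.454, 3.108, -0.003]
force: [1.4, -0.8, -2.9]
width: 0.69
gripper_force: 30.0
```

Call:
send_rows(increments=[[5.8,[0,0,-4.7],[0,0,0]],[5.8,[1.36,3.59,0.85],[0,0,0]],[5.8,[1.36,3.59,0.85],[0,0,0]],[5.8,[1.36,3.59,0.85],[0,0,0]],[5.8,[1.36,3.59,0.85],[0,0,0]]])

```text
clock: 23.65
position: [0.5892, -0.0802, 0.235]
ee_rot: [0.455, 3.108, -0.004]
force: [0.5, 0.7, -2.6]
width: 0.693
gripper_force: 30.0
```

Call:
send_rows(increments=[[5.8,[0,0,0],[0,0,0.131]],[5.8,[0,0,0],[0,0,0.131]],[5.8,[0,0,0],[0,0,0.131]],[5.8,[0,0,0],[0,0,0.131]],[5.8,[0,0,0],[0,0,0.131]]])

```text
clock: 24.15
position: [0.5895, -0.0813, 0.2352]
ee_rot: [1.437, 2.792, -0.003]
force: [-0.3, 0.6, -1.6]
width: 0.696
gripper_force: 30.0
```

Call:
send_rows(increments=[[5.8,[0,0,0],[0,0,0.131]],[5.8,[0,0,0],[0,0,0.131]],[5.8,[0,0,0],[0,0.131,0]],[5.8,[0,0,0],[0,0.131,0]],[5.8,[0,0,0],[0,0.131,0]]])

```text
clock: 24.65
position: [0.5901, -0.0813, 0.2364]
ee_rot: [-1.589, -2.306, -0.319]
force: [0.9, -0.1, -3.1]
width: 0.692
gripper_force: 30.0
```

Call:
send_rows(increments=[[5.8,[0,0,0],[0,0.131,0]],[5.8,[0,0,0],[0,0,0]],[5.8,[0,0,0],[0,0,0]],[5.8,[0,0,0],[0,0,0]]])

```text
clock: 25.05
position: [0.5897, -0.0798, 0.2363]
ee_rot: [-1.521, -2.213, -0.406]
force: [-0.1, 0.1, -1.6]
width: 0.691
gripper_force: 30.0
```

Run:
```python
from h import *
print(inpk());plan([(pk(.001,0,.09),RT)])
im,p=wrist("w9");print([v for v in frontrow(im,p,-.012) if 44<v[0]<52])
```

```text
(array([ 3.000e+00, -1.000e-01,  1.995e+02]), array([ 0.   , -0.004, -0.002]))
3 x shift [-0.05, -0.0, 3.65]
1 x turn [-0.0, 0.004, 0.002]
[(np.float64(44.5), 56), (np.float64(45.0), 52), (np.float64(45.5), 43), (np.float64(46.0), 38), (np.float64(46.5), 39), (np.float64(47.0), 54), (np.float64(47.5), 80), (np.float64(48.0), 97), (np.float64(48.5), 99), (np.float64(49.0), 97), (np.float64(49.5), 105), (np.float64(50.0), 122), (np.float64(50.5), 132), (np.float64(51.0), 133), (np.float64(51.5), 133)]
```

Call:
send_rows(increments=[[5.8,[-0.05,0,3.6],[0,0.004,0.002]],[5.8,[-0.05,0,3.6],[0,0,0]],[5.8,[0,0,3],[0,0,0]],[5.8,[0,0,0],[0,0,0]],[5.8,[0,0,0],[0,0,0]]])

```text
clock: 25.6
position: [0.5722, -0.0335, 0.1481]
ee_rot: [-1.521, -2.208, -0.408]
force: [-0.2, -0.4, -1.8]
width: 0.692
gripper_force: 30.0
```

Call:
send_rows(increments=[[5.8,[0,0,0],[0,0,0]],[5.8,[0,0,0],[0,0,0]]])

```text
clock: 25.8
position: [0.5733, -0.0348, 0.1483]
ee_rot: [-1.525, -2.206, -0.41]
force: [0.1, 0.2, -2.5]
width: 0.689
gripper_force: 30.0
```

Run:
```python
from h import *
print(inpk(),RP.T@arm.observe()["force"])
```

```text
(array([ 0.5, -0.8, 99.4]), array([-0.003,  0.   ,  0.002])) [-1.10343693 -0.17146109 -2.19870153]
```

Call:
send_rows(increments=[[5.8,[0.13,-0.08,1.5],[0,0,0]],[5.8,[0,0,1.2],[0,0,0]],[5.8,[0,0,0.8],[0,0,0]],[5.8,[0,0,0.7],[0,0,0]],[5.8,[0,0,0.6],[0,0,0]]])

```text
clock: 26.3
position: [0.5624, -0.0108, 0.1056]
ee_rot: [-1.523, -2.205, -0.409]
force: [-0.3, 0.8, -1.5]
width: 0.692
gripper_force: 30.0
```

Call:
send_rows(increments=[[5.8,[0,0,0.1],[0,0,0]],[5.8,[0,0,0],[0,0,0]],[5.8,[0,0,0],[0,0,0]]])

```text
clock: 26.6
position: [0.5626, -0.0106, 0.1054]
ee_rot: [-1.523, -2.205, -0.409]
force: [0.3, -0.0, -2.6]
width: 0.695
gripper_force: 30.0
```

Run:
```python
from h import *
print(inpk(),RP.T@arm.observe()["force"])
```

```text
(array([ 1.9,  0.6, 49. ]), array([-0.001,  0.002,  0.002])) [-1.36860534 -0.2457079  -2.16052487]
```

Call:
send_rows(increments=[[5.8,[0,0,0.15],[0,0,0]],[5.8,[0,0,0.12],[0,0,0]],[5.8,[0,0,0],[0,0,0]],[5.8,[0,0,0],[0,0,0]]])

```text
clock: 27.0
position: [0.5619, -0.0093, 0.1029]
ee_rot: [-1.523, -2.205, -0.409]
force: [-0.0, -1.0, -1.0]
width: 0.697
gripper_force: 30.0
```

Run:
```python
from h import *
print(inpk(),RP.T@arm.observe()["force"])
```

```text
(array([ 1.9,  0.8, 46.1]), array([-0.001,  0.002,  0.002])) [-1.264952    0.38563085 -0.38960312]
```

Force along z is dropping, so it is in light contact. Releasing and withdrawing.

Call:
send_rows(increments=[[9.18,[0,0,0],[0,0,0]],[9.18,[0,0,0],[0,0,0]],[9.18,[0,0,0],[0,0,0]],[9.18,[0,0,0],[0,0,0]],[9.18,[0,0,0],[0,0,0]]])

```text
clock: 27.5
position: [0.5618, -0.0091, 0.1028]
ee_rot: [-1.523, -2.205, -0.409]
force: [0.0, 0.7, 0.0]
width: 0.991
gripper_force: 0.0
```

Call:
send_rows(increments=[[9.18,[0,0,0],[0,0,0]],[9.18,[0,0,-2],[0,0,0]],[9.18,[0,0,-4],[0,0,0]],[9.18,[0,0,-4.7],[0,0,0]],[9.18,[0,0,-4.7],[0,0,0]]])

```text
clock: 28.0
position: [0.589, -0.0821, 0.2375]
ee_rot: [-1.522, -2.204, -0.409]
force: [0.7, 0.8, -0.2]
width: 1.0
gripper_force: 0.0
```

Call:
send_rows(increments=[[9.18,[0,0,0],[0,0,0]],[9.18,[0,0,0],[0,0,0]],[9.18,[0,0,0],[0,0,0]],[9.18,[0,0,0],[0,0,0]]])

```text
clock: 28.4
position: [0.5883, -0.0807, 0.2348]
ee_rot: [-1.521, -2.204, -0.407]
force: [0.2, 0.3, 1.3]
width: 1.004
gripper_force: 0.0
```

Run:
```python
from h import *
print(inpk());im,p=wrist("w10")
for z in(.052,.058,.064,.07,.076):print(z,rectfit(im,p,[(.048,.032)],z,(-.001,0),0,RP,P,.006))
s=arm.get_image("side")[...,::-1];cv2.imwrite("pics/side9.png",s)
a=cv2.imread("pics/side0.png");q=project([[.5545,.0123,.1]],arm.camera_params("side"))[0]
d=np.abs(a.astype(int)-s).max(2)>60;print("changed px far from known",d.sum())
```

```text
(array([  1.9,   1.5, 198.4]), array([0.002, 0.003, 0.002]))
0.052 [57.129398345947266, -0.0055, 0.002, -1.0]
0.058 [64.02010345458984, -0.0035, 0.0015, -1.5]
0.064 [73.39700317382812, 0.0, 0.0005, 0.5]
0.07 [75.5022964477539, 0.0005, 0.001, 0.0]
0.076 [72.8218994140625, 0.004, 0.0005, 0.0]
changed px far from known 7435
```

Run:
```python
from h import *
im=cv2.imread("pics/w10.png");p=arm.camera_params("wrist")
g=cv2.cvtColor(im,cv2.COLOR_BGR2GRAY).astype(np.float32)
def prof(ax,lo,hi,sp):
    out=[]
    for v in np.arange(lo,hi,.001):
        X=np.array([((v,u,.058) if ax==0 else (u,v,.058)) for u in sp])@RP.T+P
        u=project(X,p).astype(np.float32);out.append((int(round(v*1000)),int(np.median(cv2.remap(g,u[:,0],u[:,1],1)))))
    return out
print("x-",prof(0,-.062,-.040,np.linspace(-.02,.02,21)));print("x+",prof(0,.038,.062,np.linspace(-.02,.02,21)))
m=np.linspace(-.022,.022,21)
print("y-",prof(1,-.042,-.022,m));print("y+",prof(1,.022,.042,m))
m=np.linspace(-.046,-.040,7)
print("yl-",prof(1,-.042,-.022,m));print("yl+",prof(1,.022,.042,m));m=np.linspace(.034,.04,7)
print("yh-",prof(1,-.042,-.022,m));print("yh+",prof(1,.022,.042,m))
```

```text
x- [(-62, 74), (-61, 81), (-60, 87), (-59, 100), (-58, 106), (-57, 105), (-56, 105), (-55, 106), (-54, 106), (-53, 99), (-52, 80), (-51, 53), (-50, 36), (-49, 35), (-48, 36), (-47, 36), (-46, 36), (-45, 36), (-44, 36), (-43, 36), (-42, 38), (-41, 41)]
x+ [(38, 44), (39, 44), (40, 44), (41, 44), (42, 44), (43, 45), (44, 43), (45, 46), (46, 54), (47, 45), (48, 30), (49, 33), (50, 43), (51, 47), (52, 49), (53, 49), (54, 46), (55, 60), (56, 104), (57, 135), (58, 143), (59, 139), (60, 122), (61, 114)]
y- [(-42, 66), (-41, 66), (-40, 64), (-39, 63), (-38, 63), (-37, 64), (-36, 64), (-35, 64), (-34, 64), (-33, 63), (-32, 60), (-31, 50), (-30, 42), (-29, 42), (-28, 42), (-27, 41), (-26, 34), (-25, 29), (-24, 39), (-23, 43), (-22, 43)]
y+ [(22, 43), (23, 43), (24, 43), (25, 43), (26, 41), (27, 37), (28, 42), (29, 43), (30, 43), (31, 43), (32, 45), (33, 61), (34, 78), (35, 84), (36, 84), (37, 83), (38, 83), (39, 86), (40, 93), (41, 99), (42, 100)]
yl- [(-42, 106), (-41, 101), (-40, 97), (-39, 97), (-38, 98), (-37, 98), (-36, 98), (-35, 90), (-34, 66), (-33, 43), (-32, 35), (-31, 33), (-30, 39), (-29, 42), (-28, 43), (-27, 36), (-26, 38), (-25, 36), (-24, 36), (-23, 36), (-22, 37)]
yl+ [(22, 43), (23, 42), (24, 43), (25, 43), (26, 42), (27, 42), (28, 43), (29, 43), (30, 43), (31, 43), (32, 40), (33, 39), (34, 49), (35, 64), (36, 69), (37, 69), (38, 68), (39, 67), (40, 66), (41, 80), (42, 110)]
yh- [(-42, 106), (-41, 102), (-40, 97), (-39, 95), (-38, 97), (-37, 98), (-36, 99), (-35, 99), (-34, 78), (-33, 47), (-32, 36), (-31, 35), (-30, 39), (-29, 43), (-28, 43), (-27, 42), (-26, 42), (-25, 42), (-24, 43), (-23, 43), (-22, 45)]
yh+ [(22, 44), (23, 44), (24, 45), (25, 44), (26, 44), (27, 44), (28, 46), (29, 45), (30, 45), (31, 44), (32, 42), (33, 38), (34, 41), (35, 59), (36, 68), (37, 68), (38, 67), (39, 66), (40, 65), (41, 74), (42, 106)]
```

Run:
```python
from cell import arm
print(arm.sign_off())
```

```text
the job is handed in; nothing more can be done
None
```

I placed the block, the aluminium frame and the steel cap (disc outwards) in the jig pocket, released each before fetching the next, and handed the job in at about 28 s of robot time; no verdict came back. By my last images each sits within 6 mm and square. The cap's seating and the bystanders staying put are not fully confirmed: the cap rests on its width and the light contact at release, and I made no final check on the bystanders. In the images the pocket opened to the robot's right, not its left as written, so I followed the images.

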